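Put the sanding block away and show the plane's sole to the inspection camera

TASK

We are checking the smoothing kit: the cork sanding block has been checked, so first lay it flat in its empty compartment of the wooden tray and let go. Then lift the small wooden plane out of the tray and present it to the leaning inspection camera: sole facing the lens squarely, 10 cm in front of it and centred on its line of sight, the plane's length along the long side of the camera head; finish while still holding it there, motionless. Do not touch the camera, and leave the other tools on the bench where they are.

Things in the scene. Friction and masses are not known exactly. Their poses are not given: they have to be found in the camera images.
- sanding_block: Brown cork sanding block, a plain box 61 x 100 x 32 mm (x, y, z), about 70 g, lying flat on the bench to the right. Origin at the centre of its underside, y along its length, z up. Grasp it across the 61 mm width (along its x).
- small_plane: Small wooden plane, body 44 x 76 x 36 mm (x, y, z), about 180 g, standing on its sole in the tray's -y compartment. Origin: centre of the sole (flat underside); y along its length, z out of its top. Its iron sticks up to 61 mm above the sole between y = -29 and +1 mm; from y = +2 to +38 mm nothing is above 36 mm: grasp there (e.g. y = +20 mm) across the 44 mm body, along its x.
- tray: Shallow wooden tool tray, fixed to the bench, 84 x 214 mm (x, y), floor 4 mm thick, wall tops 12 mm above the bench. Origin at the centre of its underside, y along its length. Blue-lined compartments: at the +y end one of 72 x 110 mm (x, y) for the sanding block, empty; at the -y end one of 54 x 86 mm with the plane in it.
- block_place (a point): Centre of the floor (its top face) of the sanding block's compartment, axes as the tray's; the block's length lies along y, either way round.
- camera: Foot of the inspection camera: dark steel plate 90 x 110 x 12 mm (x, y, z) fixed to the bench with two aluminium cheeks up to 70 mm high (at y = +-47 mm). Origin at the centre of its underside; +x points away from the robot, give or take its yaw.
- camera_head: Grey camera head, box 56 x 84 x 36 mm (x, y, z) with a round black lens barrel 42 mm across, fixed leaning 25 degrees towards the robot; top 95 mm above the bench. Origin: centre of the box, 58 mm above the bench; y along the long side (level), z is the line of sight, out of the lens, up and leaning towards the robot.
- lens (a point): Centre of the lens glass, 32 mm from the camera head's origin along the head's z.
- view_point (a point): Point in the air on the line of sight, 100 mm in front of the lens glass, where the middle of the plane's sole must be; axes as the camera head's. The plane's z (out of its top) then points along the head's +z, its sole looking at the lens, and its y lies along the head's y, either way round.
- masking_tape: Bystander: pale yellow roll of masking tape lying flat, 85 mm across, 19 mm high, behind the work. Origin under its centre.
- oil_can: Bystander: small red oil can, 60 mm across, 121 mm high with its spout, at the back right. Origin under its centre.
- screwdriver: Bystander: screwdriver with an orange handle, 208 mm long, 30 mm high, lying near the front edge. Origin under its centre.

How it is judged:
On the way, in this order (a step that is already met when the one before it is completed fails the run):
1. the sanding block lies flat in its compartment of the tray, along it, let go (x of sanding_block in the frame of block_place between -0.009 and 0.009 m and y of sanding_block in the frame of block_place between -0.009 and 0.009 m and z of sanding_block in the frame of block_place below 0.004 m and angle between sanding_block's own z axis and vertical below 0.09 rad and angle between the y axis of sanding_block and the y axis of tray, either way round below 0.14 rad and contact force between the fingers and sanding_block below 0.1 N), for 0.2 s.
2. the plane is held in the air at the view point, its sole squarely to the lens (x of small_plane in the frame of view_point between -0.02 and 0.02 m and y of small_plane in the frame of view_point between -0.02 and 0.02 m and z of small_plane in the frame of view_point between -0.02 and 0.02 m and angle between the z axis of small_plane and the z axis of camera_head, either way round below 0.17 rad and angle between small_plane's own z axis and vertical below 0.9 rad and angle between the y axis of small_plane and the y axis of camera_head, either way round below 0.2 rad and contact force between the fingers and small_plane above 1 N and linear speed of small_plane below 0.03 m/s and angular speed of small_plane below 0.15 rad/s and contact force between small_plane and camera below 0.3 N and contact force between small_plane and tray below 0.3 N), for 0.2 s.
At the end, for the whole second after the job is handed in: Block flat on its compartment floor (4 mm), centre within 9 mm, length within 8 deg, not touched; plane held still in the fingers, clear of tray and camera, sole centre within 20 mm of the view point on each axis, z within 10 deg of the line of sight, length within 11 deg of the head's (all of step 1 and all of step 2); the arm keeps its last pose, push and grip.
It fails at once if the camera is touched (contact force between camera and anything else above 0.5 N).
It fails at once if the masking tape is shifted by more than 3 cm (distance of masking_tape from where it was at the start of the episode above 0.03 m).
It fails at once if the oil can is shifted by more than 3 cm (distance of oil_can from where it was at the start of the episode above 0.03 m).
It fails at once if the screwdriver is shifted by more than 3 cm (distance of screwdriver from where it was at the start of the episode above 0.03 m).
It also fails if it takes over 50 s, if anything falls off the work surface, if the arm or the gripper's body presses on something with over 40 N, if the wrist force passes 120 N, or if a joint passes its speed limit or range.

ROBOT

A 6-joint arm with a two-finger parallel gripper is mounted at the origin on a cart in front of the work surface, level with it; the furniture and walls round the work are solid. World frame = base frame: x ahead of the robot, y to its left, z up, the work surface at z = 0. Lengths are in m, angles in rad, forces in N, time in s.
With the tool pointing down it reaches from about 0.375 to 0.975 m from the base axis. Payload 3.8 kg.
Tool frame: the origin (TCP) lies on the centre line of the jaws, within the pads' length; the fingertips stand 17 mm ahead of it and the grasp point (between the pads) lies 2 mm behind it; z points along the fingers, y is the line along which they close (so a half turn about z gives the same grasp; the last joint's range is limited). The gripper opens to 85 mm and grips with 20 to 120 N. Pads are 22 mm wide; open, the fingers measure 114 mm over their backs; the gripper's body (76 mm by 85 mm) begins 54 mm behind the grasp point. The pads swing forward as they close: fully open they stand 13 mm farther back than shut.
Start: joints at [1.162, 0.264, 1.604, -0, 1.274, -0.037], TCP at [0.245, 0.629, 0.248] pointing down, gripper open.
Joint ranges: [-2.63, 2.63], [-0.94, 2.18], [0.31, 2.57], [-1.31, 4.45], [0, 2.66], [-2.55, 2.55]. Speed limits (rad/s): [2.57, 2.57, 3.14, 3.14, 3.14, 3.14].

INTERFACE

Orientations are given as a 3x3 rotation matrix whose columns are the frame's x, y, z axes.
In Python, from plant import bot, viewer, job gives the robot as it stands. The module is installed in compiled form; this text tells all that it offers.
- The arm moves only by the tool jog_arm, never from a script. Its argument "targets" is a list of rows, each a list of 6 numbers: the shift along the tool's x, y, z in fractions of the full range, 1 being 75 cm, then the turn, a rotation vector about the tool's x, y, z in a scale on which 1.0 is pi rad. A call has exactly 8 rows; each row is the pose to reach, as a shift and turn from the pose commanded when the call began, along the tool's axes at that moment; what a row does not reach only later rows make up. A row lasts 1/8 s, in which the tool goes at most 62.5 mm and 10.7 degrees, less where a joint would pass 70% of its speed; a pose out of reach is approached as far as the arm can. No shift or turn number may pass 1 either way. A call with a gripper value outside its range is refused whole. "hand" is the opening, from -1 (shut) to 1 (fully open), set as the call begins (left out, the last holds). The fingers move at their own pace and stop on an object; "newtons" is the grip in N (left out, the last holds). Time passes only in rows, so rows that repeat a pose let the fingers close, or fill a call up. It gives the time, the measured TCP pose, the force, the opening and the grip force at its end, in the units of the state.
- bot.read_state(): the state, without advancing time (a new reading comes with each control period).
- viewer.snapshot(name): name is "scene" or "top" or "wrist"; returns (picture, depth): 480x640x3 uint8, blue, green, red; 480x640 float32, m along the optical axis (not along the pixel's ray), 0 where there is no reading.
- viewer.camera_model(name): a dict with "vfov" (degrees; the focal length in pixels is half the picture's height over the tangent of half this angle, whatever the lens; pixels are square), "cx", "cy" (the principal point, pixels), "position" and "orientation" of the camera in the world; the wrist camera has in their place "mount" (4x4, takes a point from camera to tool coordinates, whose origin is the TCP and whose axes are the flange's). Camera axes: x right, y down, z forward; pixel columns grow to the right and rows downward; lengths in m; the calibration is good to about 2 mm. The wrist camera is an equidistant fisheye: a pixel r from the principal point sees the ray r / f radians off the axis. A picture is of the moment at which its call begins: read the wrist's pose just before it. camera_model takes no time and is no camera call.
- job.hand_in(): hands the job in; it is judged then, once.
The state is a dict: "time_s": time; "q": joint angles; "joint_vel": joint speeds; "joint_torque": joint torques, N m; "eef_pos": TCP position; "ee_rot": TCP orientation; "force": force on the tool from outside, world axes, zero at the start; "moment": the same for the moment, N m; "grip_width": opening from 0.0 (shut) to 1.0 (fully open); "grasp_force": force on a finger pad.
Only numpy, scipy, OpenCV 4.12 (cv2) and the standard library are available. Lean on these libraries where they do the work, as an engineer would, in place of code of your own. Each camera call takes 0.05 s, during which the arm holds its last target. There are 200 camera calls.

## Working session

There is one attempt and no reset: what is moved stays moved. The work goes in short steps, Python scripts to look and compute and a tool call to move; the robot and the scene stay as the last step left them, time stands still between calls to the robot, and variables do not carry over. Pictures are saved under pics/ and viewed, at most 13 in all, crops included, and the job is handed in when it is done.

Besides the shell and the picture viewer there is one more tool, called as a command line: name --pt "numbers of a row" for each row, then --argument value for the rest. jog_arm: Moves the arm, as the interface text tells. Its arguments: {"type":"object","properties":{"targets":{"type":"array"},"hand":{"type":"number"},"newtons":{"type":"number"}},"required":["targets"]}

```bash
mkdir -p pics; cat > h.py <<'E'
import numpy as np, cv2
from plant import bot, viewer, job
def cloud(name, st=None):
    if name=="wrist": st=bot.read_state()
    pic,d=viewer.snapshot(name); m=viewer.camera_model(name)
    f=240/np.tan(np.radians(m["vfov"])/2)
    v,u=np.mgrid[0:480,0:640]; x=(u-m["cx"])/f; y=(v-m["cy"])/f
    if name=="wrist":
        r=np.hypot(x,y); s=np.where(r>1e-6,np.tan(np.minimum(r,1.5))/np.maximum(r,1e-6),1); x=x*s;y=y*s
        M=np.array(m["mount"]); R=np.array(st["ee_rot"]); 
        T=np.eye(4);T[:3,:3]=R;T[:3,3]=st["eef_pos"];T=T@M
    else:
        T=np.eye(4);T[:3,:3]=m["orientation"];T[:3,3]=m["position"]
    P=np.stack([x*d,y*d,d],-1)@T[:3,:3].T+T[:3,3]
    P[d==0]=np.nan
    return pic,P
E
python3 - <<'E'
from h import *
for n in("top","scene"):
    p,P=cloud(n); cv2.imwrite(f"pics/{n}0.png",p); np.save(f"{n}.npy",P); m=viewer.camera_model(n); print(n,m["position"],m["vfov"])
s=bot.read_state(); print(s["time_s"],np.round(s["ee_rot"],3),s["eef_pos"]); print(viewer.camera_model("wrist"))
E
```

```text
top [0.35476267 0.12120996 1.37115835] 47.493650218186055
scene [ 0.03368285 -0.67236476  0.72979901] 49.36440729558477
0.1 [[-0.932  0.363 -0.001]
 [ 0.363  0.932 -0.002]
 [ 0.    -0.002 -1.   ]] [0.24496942 0.62830072 0.24709337]
{'vfov': 65.70646984690485, 'cx': 323.1167071846429, 'cy': 242.21446248591946, 'mount': array([[ 8.71729645e-05, -9.47753716e-01, -3.19002957e-01,
         8.07523221e-02],
       [ 9.99999230e-01,  4.77479077e-04, -1.14531751e-03,
         1.70959827e-05],
       [ 1.23779616e-03, -3.19002612e-01,  9.47753028e-01,
        -1.25824412e-01],
       [ 0.00000000e+00,  0.00000000e+00,  0.00000000e+00,
         1.00000000e+00]])}
```

View pics/top0.png

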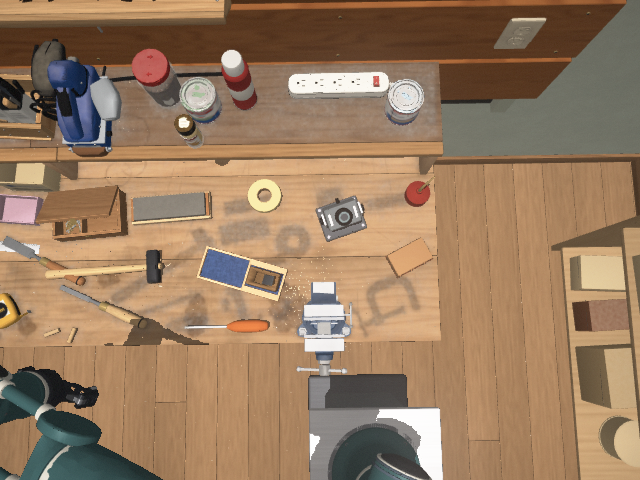

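View pics/scene0.png

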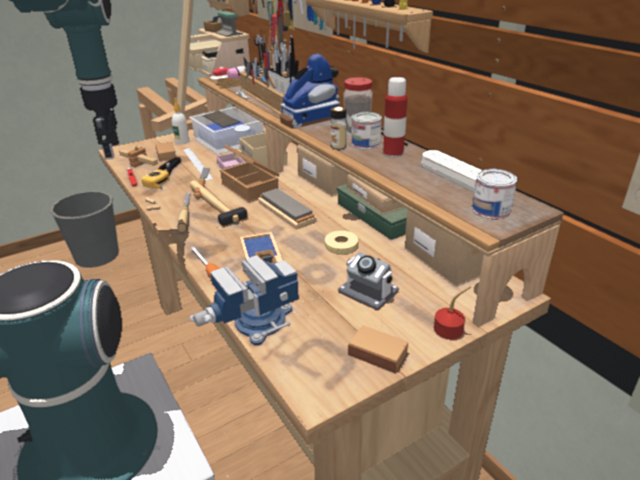

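The top view shows the block at (409,257), the tray at (242,273) with the plane at (265,279), the camera at (342,217), a vise at (325,315) and the oil can at (417,193). The scene view agrees with this.

```bash
python3 - <<'E'
from h import *
P=np.load("top.npy"); S=np.load("scene.npy"); img=cv2.imread("pics/top0.png")
def box(Q,t):
    r=cv2.minAreaRect((Q[:,:2]*1000).astype(np.float32)); b=cv2.boxPoints(r)
    print(t,len(Q),"c",np.round(r[0],1),"size",np.round(r[1],1),"ang",round(r[2],1),"medz",np.round(np.median(Q[:,2])*1000,1),"corners",np.round(b).tolist())
def sel(x0,x1,y0,y1,z0,z1,A=P):
    Q=A[y0:y1,x0:x1].reshape(-1,3); return Q[(Q[:,2]>z0)&(Q[:,2]<z1)]
print("bench z",np.nanmedian(P[225:245,260:300,2]))
box(sel(380,440,230,285,.022,.045),"block top")
box(sel(190,295,240,305,.006,.02),"tray walls")
box(sel(190,295,240,305,.022,.045),"plane body")
box(sel(190,295,240,305,.045,.08),"plane iron")
box(sel(312,372,190,245,.006,.02),"cam foot")
box(sel(312,372,190,245,.04,.12),"cam head")
box(sel(312,372,190,245,.02,.12),"cam all")
box(sel(295,355,275,360,.02,.3),"vise"); v=sel(295,355,275,360,.02,.3);print(v.max(0))
box(sel(185,275,315,335,.006,.06),"screwdriver")
box(sel(400,435,175,210,.02,.2),"oil")
# blue floor
hsv=cv2.cvtColor(img,cv2.COLOR_BGR2HSV); m=(hsv[...,0]>100)&(hsv[...,0]<130)&(hsv[...,1]>90)
mm=np.zeros_like(m);mm[240:305,190:246]=m[240:305,190:246]; Q=P[mm]; box(Q[~np.isnan(Q[:,0])],"blue")
a=img[180:350,180:450]; cv2.imwrite("pics/crop.png",cv2.resize(a,None,fx=2.9,fy=2.9,interpolation=cv2.INTER_CUBIC))
E
```

```text
bench z -0.0005679621509249166
block top 986 c [519.7 -95.5] size [ 62.1 101.2] ang 27.6 medz 31.0 corners [[469.0, -65.0], [516.0, -155.0], [571.0, -126.0], [524.0, -36.0]]
tray walls 1192 c [488.5 323.1] size [253.5 158.4] ang 87.7 medz 10.2 corners [[404.0, 200.0], [562.0, 193.0], [573.0, 446.0], [414.0, 453.0]]
plane body 476 c [469.9 269. ] size [77.1 44.1] ang 73.8 medz 37.7 corners [[438.0, 238.0], [480.0, 226.0], [502.0, 300.0], [460.0, 312.0]]
plane iron 73 c [468.6 265.2] size [64.9 33.9] ang 66.4 medz 54.4 corners [[440.0, 242.0], [471.0, 229.0], [497.0, 288.0], [466.0, 302.0]]
cam foot 542 c [628.9  69.3] size [129.1 152.3] ang 5.4 medz 10.8 corners [[558.0, 139.0], [572.0, -13.0], [700.0, -0.0], [686.0, 151.0]]
cam head 986 c [628.1  74.6] size [ 71.9 111.9] ang 17.9 medz 76.4 corners [[577.0, 117.0], [611.0, 10.0], [679.0, 32.0], [645.0, 139.0]]
cam all 993 c [625.1  73.8] size [ 76.6 112.1] ang 29.1 medz 76.4 corners [[564.0, 104.0], [619.0, 6.0], [686.0, 43.0], [631.0, 141.0]]
vise 2527 c [364.9 112.5] size [122.  177.9] ang 88.6 medz 126.2 corners [[274.0, 54.0], [452.0, 49.0], [455.0, 171.0], [277.0, 176.0]]
[0.45384592 0.17397063 0.13952145]
screwdriver 548 c [359.7 354.3] size [216.8  46.6] ang 89.2 medz 24.7 corners [[335.0, 246.0], [381.0, 246.0], [385.0, 462.0], [338.0, 463.0]]
oil 488 c [ 680.8 -120. ] size [57.3 59.7] ang 43.6 medz 41.0 corners [[639.0, -118.0], [681.0, -161.0], [722.0, -122.0], [681.0, -79.0]]
blue 1115 c [501.4 369. ] size [107.4  68.6] ang 73.3 medz 3.7 corners [[453.0, 327.0], [519.0, 308.0], [550.0, 411.0], [484.0, 430.0]]
```

View pics/crop.png

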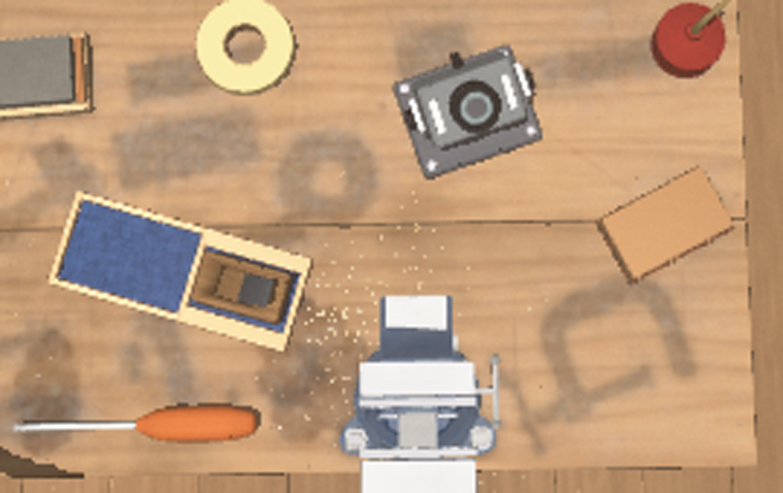

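```bash
cat >> h.py <<'E'
from scipy.spatial.transform import Rotation as Ro
def go(R,p,t=""):
    s=bot.read_state(); A=np.array(s["ee_rot"]); d=A.T@(np.array(p)-s["eef_pos"])*100
    w=np.degrees(Ro.from_matrix(A.T@R).as_rotvec()); print(t,"shift cm",np.round(d,2),"turn",np.round(w,1))
def down(yaw): # tool z down, tool y at yaw deg
    a=np.radians(yaw); y=np.array([np.cos(a),np.sin(a),0]); z=np.array([0,0,-1.]); return np.stack([np.cross(y,z),y,z],1)
E
python3 - <<'E'
from h import *
P=np.load("top.npy"); S=np.load("scene.npy")
Q=P[240:305,190:295].reshape(-1,3)
c=np.array([.470,.269]); a=np.radians(73.5); ay=np.array([np.cos(a),np.sin(a)]); ax=np.array([np.sin(a),-np.cos(a)])
l=(Q[:,:2]-c)@ay; w=(Q[:,:2]-c)@ax
for k in np.arange(-.06,.06,.006):
    z=Q[(l>=k)&(l<k+.006)&(abs(w)<.012),2]; print(int(k*1000),np.round(np.sort(z)[[len(z)//2,-1]]*1000).astype(int),end="; ")
print()
# head face plane, RANSAC on slanted points
for A,n,win in((P,"top",(190,245,312,372)),(S,"scene",(245,310,330,405))):
    Q=A[win[0]:win[1],win[2]:win[3]].reshape(-1,3); Q=Q[(Q[:,2]>.045)&(Q[:,2]<.12)]
    rng=np.random.default_rng(0); best=None
    for _ in range(3000):
        t=Q[rng.choice(len(Q),3,False)]; nn=np.cross(t[1]-t[0],t[2]-t[0]); L=np.linalg.norm(nn)
        if L<1e-5: continue
        nn/=L; nn*=np.sign(nn[2]); 
        if abs(nn[2]-.906)>.06: continue
        i=abs((Q-t[0])@nn)<.002
        if best is None or i.sum()>best.sum(): best=i
    B=Q[best]; cc=B.mean(0); nn=np.linalg.svd(B-cc)[2][2]; nn*=np.sign(nn[2])
    h=(Q-cc)@nn
    print(n,"inl",len(B),"of",len(Q),"n",np.round(nn,3),"tilt",np.degrees(np.arccos(nn[2])),"yaw",np.degrees(np.arctan2(-nn[1],-nn[0])),"c",cc, "hmax",h.max())
    hy=np.array([nn[1],-nn[0],0]); hy/=np.linalg.norm(hy)*np.sign(hy[1]); hx=np.cross(hy,nn)
    f=(np.stack([(B-cc)@hx,(B-cc)@hy],1)*1000).astype(np.float32); r=cv2.minAreaRect(f); 
    print(" rect",np.round(r[0],1),np.round(r[1],1),r[2], "centre", cc+hx*r[0][0]/1e3+hy*r[0][1]/1e3)
    T=Q[(h>.006)&(h<.03)]
    if len(T)>20:
        g=(np.stack([(T-cc)@hx,(T-cc)@hy],1)*1000).astype(np.float32); r=cv2.minEnclosingCircle(g); print(" barrel",r,np.median((T-cc)@nn),"c",cc+hx*r[0][0]/1e3+hy*r[0][1]/1e3)
print("lens px",P[217,344])
go(down(27.6),[.5197,-.0955,.20],"above block")
E
```

```text
-60 [-1  2]; -54 [ 0 12]; -48 [11 13]; -42 [ 9 46]; -36 [39 45]; -30 [61 67]; -24 [57 65]; -18 [49 58]; -12 [42 47]; -6 [33 38]; 0 [21 30]; 5 [26 32]; 11 [29 37]; 17 [36 46]; 23 [39 43]; 29 [38 43]; 35 [38 42]; 41 [11 15]; 47 [ 4 11]; 53 [4 9]; 
top inl 271 of 985 n [-0.412 -0.136  0.901] tilt 25.69004402516863 yaw 18.25018355227522 c [0.61895629 0.07363054 0.0746585 ] hmax 0.021813739047416545
 rect [-2.2 -1.3] [98.7 55.4] 89.77508544921875 centre [0.6174612  0.07177719 0.07369626]
 barrel ((-2.666410207748413, 5.894474983215332), 30.801437377929688) 0.014072363838520226 c [0.61482836 0.07847602 0.07350261]
scene inl 352 of 1097 n [-0.408 -0.129  0.904] tilt 25.323179083301195 yaw 17.492624021083014 c [0.61378816 0.06158942 0.07296925] hmax 0.01865133857982787
 rect [3.2 3.4] [96.6 54.8] 89.97887420654297 centre [0.61549373 0.06568197 0.07432109]
 barrel ((4.657867908477783, 5.30585241317749), 21.829456329345703) 0.014182755287851677 c [0.6162089  0.06791545 0.07496153]
lens px [0.61079291 0.06798472 0.08444729]
above block shift cm [-51.89 -57.44   4.82] turn [-0.1  0.  41.1]
```

The plane's iron is at the tray's -y end, so its y axis points along tray +y. The head's tilt fits at 25°, with a yaw of about 18°. Moving to the block.

The rows are not in the units I measure in: shifts go in shares of 75 cm and turns go in shares of pi rad. I convert before sending: -38.5 cm / 75 = -0.5133, -35 cm / 75 = -0.4667, 41 degrees / 180 = 0.2278.

jog_arm --pt "-0.04 -0.044 0 0 0 0.0222" --pt "-0.1067 -0.12 0 0 0 0.0556" --pt "-0.1733 -0.1867 0 0 0 0.0944" --pt "-0.24 -0.2533 0 0 0 0.1333" --pt "-0.3 -0.3267 0 0 0 0.1667" --pt "-0.36 -0.3933 0 0 0 0.2" --pt "-0.42 -0.46 0 0 0 0.2278" --pt "-0.4667 -0.5133 0 0 0 0.2278" --hand 1 --newtons 40

```text
time_s: 1.1
eef_pos: [0.4183, 0.1771, 0.2481]
ee_rot: [[-0.465, 0.886, 0.0], [0.886, 0.465, 0.0], [-0.0, 0.0, -1.0]]
force: [1.2, -0.0, 0.0]
grip_width: 1.001
grasp_force: 0.0
```

```bash
python3 -c "
from h import *
go(down(27.6),[.5197,-.0955,.20])"
```

```text
shift cm [-28.85  -3.68   4.81] turn [0.  0.  0.1]
```

Converted, -28.9 cm / 75 = -0.3853, -27 cm / 75 = -0.36.

jog_arm --pt "-0.0667 -0.008 0 0 0 0" --pt "-0.1467 -0.0187 0 0 0 0" --pt "-0.2267 -0.0293 0 0 0 0" --pt "-0.3 -0.0387 0.0133 0 0 0" --pt "-0.36 -0.0467 0.04 0 0 0" --pt "-0.3853 -0.0493 0.06 0 0 0" --pt "-0.3853 -0.0493 0.064 0 0 0" --pt "-0.3853 -0.0493 0.064 0 0 0"

```text
time_s: 2.1
eef_pos: [0.5192, -0.0928, 0.1999]
ee_rot: [[-0.465, 0.885, -0.001], [0.885, 0.465, 0.001], [0.001, -0.001, -1.0]]
force: [-0.2, 0.6, 0.1]
grip_width: 0.999
grasp_force: 0.0
```

```bash
python3 - <<'E'
from h import *
p,P=cloud("wrist"); cv2.imwrite("pics/w1.png",p)
Q=P.reshape(-1,3); Q=Q[(Q[:,2]>.024)&(Q[:,2]<.04)&(abs(Q[:,0]-.52)<.09)&(abs(Q[:,1]+.095)<.09)]
r=cv2.minAreaRect((Q[:,:2]*1000).astype(np.float32)); print(r,len(Q),np.median(Q[:,2]))
go(down(27.6),[.5197,-.0955,.030])
E
```

```text
((518.951904296875, -96.78950500488281), (61.974605560302734, 99.66947937011719), 27.56926918029785) 8437 0.03268486288959188
 shift cm [-0.26 -0.12 17.05] turn [ 0.  -0.   0.2]
```

View pics/w1.png

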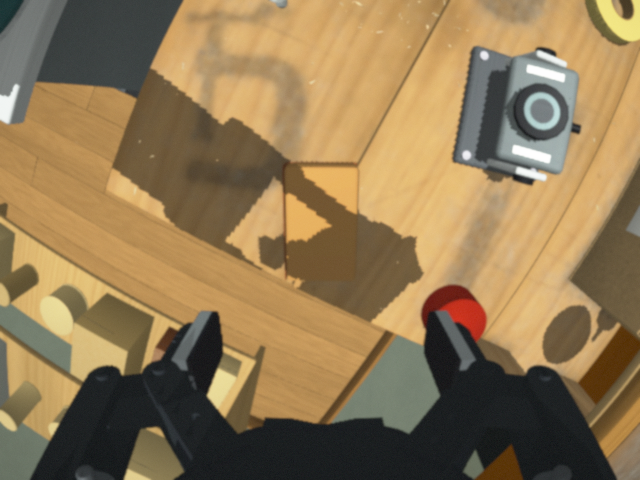

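The wrist view shows the block at pixels (285–357, 163–280), within about 1 mm of the top camera's estimate. The lens is at (540,112). Descending.

Converted, 17 cm / 75 = 0.2267, 16 cm / 75 = 0.2133.

jog_arm --pt "-0.0013 0 0.0267 0 0 0" --pt "-0.0027 -0.0013 0.08 0 0 0" --pt "-0.004 -0.0027 0.14 0 0 0" --pt "-0.004 -0.0027 0.1867 0 0 0" --pt "-0.004 -0.0027 0.2133 0 0 0" --pt "-0.004 -0.0027 0.2267 0 0 0" --pt "-0.004 -0.0027 0.2267 0 0 0" --pt "-0.004 -0.0027 0.2267 0 0 0"

```text
time_s: 3.15
eef_pos: [0.5206, -0.0975, 0.0316]
ee_rot: [[-0.465, 0.885, 0.002], [0.885, 0.465, -0.001], [-0.002, 0.002, -1.0]]
force: [-0.0, -0.6, 0.7]
grip_width: 1.0
grasp_force: 0.0
```

jog_arm --pt "0 0 0 0 0 0" --pt "0 0 0 0 0 0" --pt "0 0 0 0 0 0" --pt "0 0 0 0 0 0" --pt "0 0 0 0 0 0" --pt "0 0 0 0 0 0" --pt "0 0 0 0 0 0" --pt "0 0 0 0 0 0" --hand -1 --newtons 40

```text
time_s: 4.15
eef_pos: [0.5204, -0.0979, 0.0315]
ee_rot: [[-0.465, 0.886, 0.002], [0.886, 0.465, -0.0], [-0.001, 0.002, -1.0]]
force: [-0.6, 0.9, 6.6]
grip_width: 0.702
grasp_force: 44.5
```

Converted, -20 cm / 75 = -0.2667, -18 cm / 75 = -0.24.

jog_arm --pt "0 0 -0.0067 0 0 0" --pt "0 0 -0.0267 0 0 0" --pt "0 0 -0.0667 0 0 0" --pt "0 0 -0.12 0 0 0" --pt "0 0 -0.1867 0 0 0" --pt "0 0 -0.24 0 0 0" --pt "0 0 -0.2667 0 0 0" --pt "0 0 -0.2667 0 0 0"

```text
time_s: 5.15
eef_pos: [0.5207, -0.098, 0.2333]
ee_rot: [[-0.465, 0.885, 0.005], [0.885, 0.465, -0.001], [-0.003, 0.004, -1.0]]
force: [-0.8, -0.1, -1.4]
grip_width: 0.699
grasp_force: 43.8
```

```bash
python3 - <<'E'
from h import *
p,P=cloud("wrist"); cv2.imwrite("pics/w2.png",p); s=bot.read_state(); print(s["grip_width"],s["grasp_force"],s["eef_pos"])
go(down(-16.7),[.5014,.369,.23])
E
```

```text
0.6988061956700836 43.76019358634949 [ 0.51962476 -0.09770554  0.23127385]
 shift cm [42.17 20.08  0.1 ] turn [ 0.1  0.  44.4]
```

View pics/w2.png

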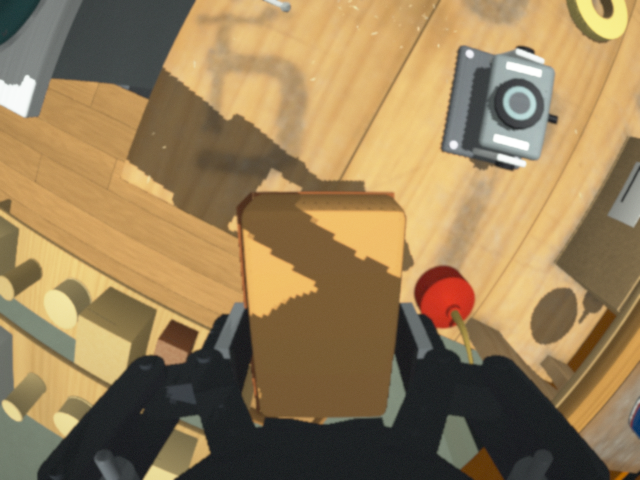

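The block is held square: its top fills (245–400, 195–415). Carrying it to the tray.

Converted, 36.5 cm / 75 = 0.4867, 32.5 cm / 75 = 0.4333, 44.4 degrees / 180 = 0.2467.

jog_arm --pt "0.0267 0.0133 0 0 0 0.0111" --pt "0.08 0.04 0 0 0 0.0389" --pt "0.1467 0.0693 0 0 0 0.0722" --pt "0.22 0.1053 0 0 0 0.1056" --pt "0.2933 0.14 0 0 0 0.1444" --pt "0.3667 0.1747 0 0 0 0.1778" --pt "0.4333 0.2067 0 0 0 0.2111" --pt "0.4867 0.232 0 0 0 0.2467"

```text
time_s: 6.2
eef_pos: [0.5022, 0.3081, 0.228]
ee_rot: [[0.29, 0.957, -0.003], [0.957, -0.29, -0.002], [-0.003, -0.003, -1.0]]
force: [0.1, 0.1, -0.3]
grip_width: 0.705
grasp_force: 43.7
```

```bash
python3 - <<'E'
from h import *
P=np.load("top.npy")
go(down(-16.7),[.5014,.369,.12])
E
```

```text
shift cm [ 5.83 -1.81 10.79] turn [-0.1  0.1 -0.1]
```

jog_arm --pt "0.0107 -0.0027 0 0 0 0" --pt "0.0333 -0.0107 0.0067 0 0 0" --pt "0.06 -0.0187 0.0267 0 0 0" --pt "0.076 -0.024 0.0533 0 0 0" --pt "0.076 -0.024 0.08 0 0 0" --pt "0.076 -0.024 0.0933 0 0 0" --pt "0.076 -0.024 0.0973 0 0 0" --pt "0.076 -0.024 0.0973 0 0 0"

```text
time_s: 7.2
eef_pos: [0.5032, 0.3659, 0.1575]
ee_rot: [[0.288, 0.958, 0.0], [0.958, -0.288, 0.0], [0.0, 0.0, -1.0]]
force: [0.0, 0.4, -1.4]
grip_width: 0.703
grasp_force: 43.7
```

```bash
python3 - <<'E'
from h import *
s=bot.read_state(); p,P=cloud("wrist"); cv2.imwrite("pics/w3.png",p); np.save("w3.npy",P)
R=np.array(s["ee_rot"]); L=(P-s["eef_pos"])@R
m=(abs(L[...,0])<.07)&(abs(L[...,1])<.045)&(L[...,2]>-.02)&(L[...,2]<.012)
# block top, tool frame
Q=L[m]; hsv=cv2.cvtColor(p,cv2.COLOR_BGR2HSV); Q=L[m&(hsv[...,1]>90)]
r=cv2.minAreaRect((Q[:,:2]*1000).astype(np.float32)); A=np.c_[Q[:,:2],np.ones(len(Q))]; pl=np.linalg.lstsq(A,Q[:,2],rcond=None)[0]
print("block top in tool",r,len(Q),"plane z=",pl)
b=(hsv[...,0]>100)&(hsv[...,0]<130)&(hsv[...,1]>80)&(P[...,2]<.012)&(P[...,2]>-.004)
B=P[b]; B=B[(B[:,0]>.4)&(B[:,0]<.6)&(B[:,1]>.29)&(B[:,1]<.46)]; c=np.array([.5014,.369]); a=np.radians(73.3); u=np.array([np.cos(a),np.sin(a)]);v=np.array([np.sin(a),-np.cos(a)])
l=(B[:,:2]-c)@u*1000; w=(B[:,:2]-c)@v*1000; print("blue long",np.percentile(l,[.5,2,98,99.5]),"wide",np.percentile(w,[.5,2,98,99.5]),len(B))
print(s["eef_pos"]); go(down(-16.7),[.5014,.369,.12])
E
```

```text
block top in tool ((2.848979949951172, 1.2381210327148438), (87.49024963378906, 100.37329864501953), 88.91751098632812) 32809 plane z= [ 0.0152562  -0.0107083  -0.00093832]
blue long [27.44486526 28.08902807 50.3599778  50.55053536] wide [-35.54169715 -34.5882171   32.73505497  33.91283556] 2802
[0.50322276 0.36587594 0.15749615]
 shift cm [ 0.21 -0.29  3.8 ] turn [ 0.  -0.1 -0. ]
```

View pics/w3.png

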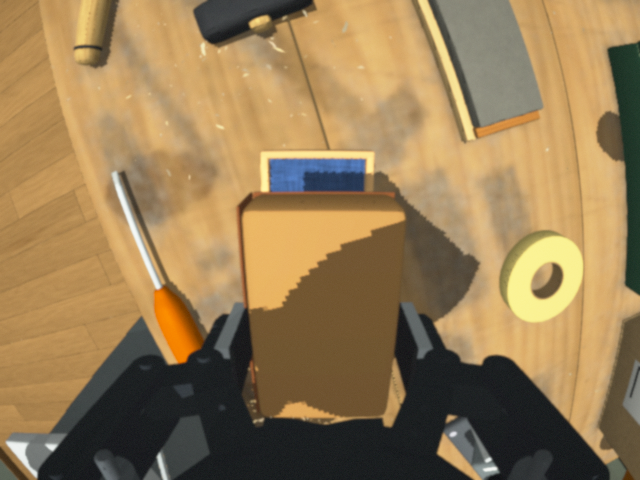

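```bash
python3 - <<'E'
from h import *
c=np.array([.5014,.369]); a=np.radians(73.3); u=np.array([np.cos(a),np.sin(a)]);v=np.array([np.sin(a),-np.cos(a)])
for n,A in(("wrist",np.load("w3.npy")),("top",np.load("top.npy"))):
    Q=A.reshape(-1,3); Q=Q[(Q[:,2]>.0085)&(Q[:,2]<.016)]; l=(Q[:,:2]-c)@u*1000; w=(Q[:,:2]-c)@v*1000
    e=l[(abs(w)<28)&(l>45)&(l<70)]; print(n,"+y wall",np.percentile(e,[1,10,50,90,99]).round(1) if len(e) else 0,len(e))
    for nm,lo,hi in(("-x",-50,-28),("+x",28,50)):
      for l0,l1 in((-45,0),(0,45),(40,58),(-150,-60)):
        e=w[(l>l0)&(l<l1)&(w>lo)&(w<hi)]; print(nm,l0,np.percentile(e,[2,50,98]).round(1) if len(e) else 0,len(e),end=" | ")
    print()
    for lo,hi in((-72,-48),(-172,-148)):
      e=l[(abs(w)<20)&(l>lo)&(l<hi)]; print("cross wall",np.percentile(e,[2,50,98]).round(1) if len(e) else 0,len(e))
E
```

```text
wrist +y wall [52.5 53.2 55.6 58.3 58.6] 669
-x -45 0 0 | -x 0 [-42.8 -39.5 -36.6] 199 | -x 40 [-42.5 -37.9 -28.2] 280 | -x -150 0 0 | +x -45 0 0 | +x 0 [35.  37.8 41.1] 200 | +x 40 [28.7 36.9 41.3] 288 | +x -150 0 0 | 
cross wall 0 0
cross wall 0 0
top +y wall [45.4 53.3 56.3 59.  59.8] 48
-x -45 [-42.5 -39.5 -29.3] 40 | -x 0 [-41.9 -38.9 -30.4] 37 | -x 40 [-42.  -38.3 -29.6] 26 | -x -150 [-42.6 -35.4 -28.5] 181 | +x -45 [32.2 37.2 40.7] 37 | +x 0 [34.8 38.2 41.4] 35 | +x 40 [31.1 37.1 41. ] 16 | +x -150 [28.3 33.7 40.1] 132 | 
cross wall [-61.5 -58.6 -51.5] 32
cross wall [-153.3 -150.7 -148.1] 28
```

```bash
python3 - <<'E'
from h import *
go(down(-16.7),[.4995,.3652,.0375])
E
```

```text
shift cm [-0.21 -0.37 12.05] turn [ 0.  -0.1 -0. ]
```

Converted, 12 cm / 75 = 0.16, 11.4 cm / 75 = 0.152.

jog_arm --pt "-0.0013 -0.0027 0.0133 0 0 0" --pt "-0.0027 -0.004 0.04 0 0 0" --pt "-0.0027 -0.0047 0.08 0 0 0" --pt "-0.0027 -0.0047 0.1133 0 0 0" --pt "-0.0027 -0.0047 0.1373 0 0 0" --pt "-0.0027 -0.0047 0.152 0 0 0" --pt "-0.0027 -0.0047 0.16 0 0 0" --pt "-0.0027 -0.0047 0.16 0 0 0"

```text
time_s: 8.25
eef_pos: [0.4992, 0.3654, 0.0373]
ee_rot: [[0.287, 0.958, 0.0], [0.958, -0.287, 0.0], [0.0, 0.0, -1.0]]
force: [0.4, 0.9, -0.6]
grip_width: 0.705
grasp_force: 43.7
```

```bash
python3 - <<'E'
from h import *
s=bot.read_state(); print(s["force"],s["moment"]); p,P=cloud("wrist"); cv2.imwrite("pics/w4.png",p)
go(down(-16.7),[.4995,.3652,.0355])
E
```

```text
[ 0.38081126  0.93986658 -0.62824942] [-0.01302847 -0.00385589  0.00533067]
 shift cm [-0.04  0.01  0.23] turn [ 0. -0. -0.]
```

View pics/w4.png

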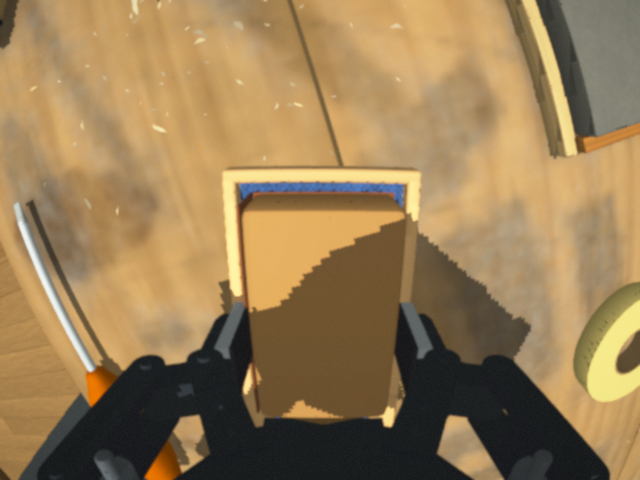

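The block sits inside the compartment walls (225–420) with a blue gap at the top, about row 188, and no contact force. Lowering the last 2 mm and releasing.

Converted, 0.2 cm / 75 = 0.0027, 0.1 cm / 75 = 0.0013.

jog_arm --pt "0 0 0.0013 0 0 0" --pt "0 0 0.0027 0 0 0" --pt "0 0 0.0027 0 0 0" --pt "0 0 0.0027 0 0 0" --pt "0 0 0.0027 0 0 0" --pt "0 0 0.0027 0 0 0" --pt "0 0 0.0027 0 0 0" --pt "0 0 0.0027 0 0 0"

```text
time_s: 9.3
eef_pos: [0.4992, 0.3654, 0.0356]
ee_rot: [[0.287, 0.958, 0.0], [0.958, -0.287, 0.0], [0.0, 0.0, -1.0]]
force: [-0.2, -0.5, 3.0]
grip_width: 0.701
grasp_force: 44.1
```

jog_arm --pt "0 0 0 0 0 0" --pt "0 0 0 0 0 0" --pt "0 0 0 0 0 0" --pt "0 0 0 0 0 0" --pt "0 0 0 0 0 0" --pt "0 0 0 0 0 0" --pt "0 0 0 0 0 0" --pt "0 0 0 0 0 0" --hand 1

```text
time_s: 10.3
eef_pos: [0.499, 0.3653, 0.0353]
ee_rot: [[0.287, 0.958, 0.0], [0.958, -0.287, 0.0], [0.0, -0.0, -1.0]]
force: [0.1, -0.2, -0.1]
grip_width: 1.001
grasp_force: 0.0
```

Converted, -16 cm / 75 = -0.2133, -15 cm / 75 = -0.2.

jog_arm --pt "0 0 -0.0133 0 0 0" --pt "0 0 -0.0533 0 0 0" --pt "0 0 -0.12 0 0 0" --pt "-0.04 0 -0.1733 0 0 0" --pt "-0.0933 0 -0.2 0 0 0" --pt "-0.1333 0 -0.2133 0 0 0" --pt "-0.16 0 -0.2133 0 0 0" --pt "-0.16 0 -0.2133 0 0 0"

```text
time_s: 11.3
eef_pos: [0.4641, 0.2494, 0.1952]
ee_rot: [[0.289, 0.957, -0.0], [0.957, -0.289, 0.0], [0.0, -0.0, -1.0]]
force: [0.3, -0.4, -0.3]
grip_width: 1.0
grasp_force: 0.0
```

```bash
python3 - <<'E'
from h import *
s=bot.read_state(); p,P=cloud("wrist"); cv2.imwrite("pics/w5.png",p); np.save("w5.npy",P)
a=np.radians(73.3); u=np.array([np.cos(a),np.sin(a)]);v=np.array([np.sin(a),-np.cos(a)]); c=np.array([.5002,.3676])
Q=P.reshape(-1,3); l=(Q[:,:2]-c)@u; w=(Q[:,:2]-c)@v
for n,z0,z1,l0,l1 in(("block",.03,.042,-.07,.07),("plane",.034,.046,-.16,-.062),("iron",.05,.075,-.16,-.062)):
    k=(Q[:,2]>z0)&(Q[:,2]<z1)&(l>l0)&(l<l1)&(abs(w)<.05); B=Q[k]
    r=cv2.minAreaRect((np.c_[l[k],w[k]]*1000).astype(np.float32)); print(n,k.sum(),r,np.median(B[:,2]),"l range",np.percentile(l[k],[1,99]),"w",np.percentile(w[k],[1,99]))
    ctr=c+u*r[0][0]/1e3+v*r[0][1]/1e3; print(ctr)
k=(Q[:,2]>.008)&(Q[:,2]<.016)
for lo,hi in((.045,.07),(-.07,-.048),(-.165,-.14)):
    e=l[k&(l>lo)&(l<hi)&(abs(w)<.02)]; print("wall",np.percentile(e,[2,50,98]) if len(e) else 0,len(e))
print(s["eef_pos"],s["grasp_force"])
E
```

```text
block 10326 ((-10.628677368164062, -0.028728485107421875), (118.79806518554688, 62.431419372558594), 0.11357378959655762) 0.036539716929790855 l range [-0.06869755  0.04733072] w [-0.03028703  0.03021556]
[0.49711822 0.35742787]
plane 3424 ((-104.24484252929688, -0.8447208404541016), (43.654293060302734, 75.36921691894531), 89.39173126220703) 0.040137577161114796 l range [-0.14046795 -0.0669151 ] w [-0.02225265  0.02063323]
[0.46943506 0.26799468]
iron 747 ((-126.14012908935547, -0.6550712585449219), (15.354443550109863, 23.43343734741211), 1.3641557693481445) 0.05857973993598725 l range [-0.1335359  -0.11922938] w [-0.01210897  0.01100046]
[0.46332486 0.24696839]
wall [0.05619593 0.05759292 0.05991129] 170
wall [-0.06704905 -0.05891805 -0.05634608] 371
wall [-0.15435704 -0.15253374 -0.15153139] 94
[0.46409036 0.24941419 0.19521184] 0.0
```

View pics/w5.png

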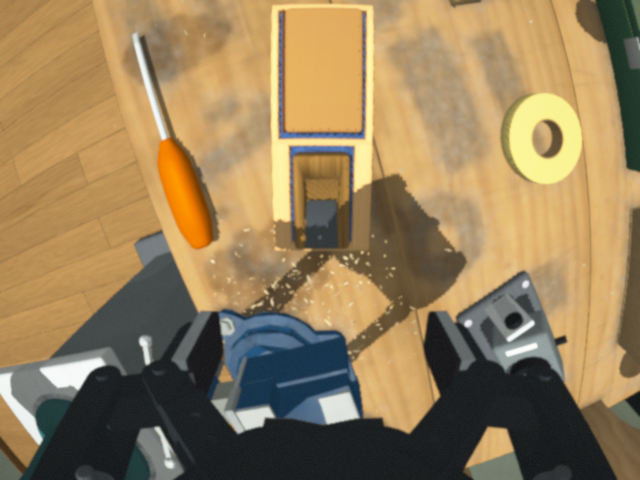

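The block lies flat in its compartment, at pixels (280–366, 8–135), about 2 mm off centre. The plane is at (293–352, 150–247) with its iron toward the robot side. Going for the plane's grasp.

```bash
python3 - <<'E'
from h import *
go(down(-16.7),[.4755,.2880,.0325])
E
```

```text
shift cm [ 3.94 -0.02 16.25] turn [-0.  -0.  -0.1]
```

Converted, 16.2 cm / 75 = 0.216, 15.7 cm / 75 = 0.2093.

jog_arm --pt "0.0133 0 0.0133 0 0 0" --pt "0.04 0 0.04 0 0 0" --pt "0.052 0 0.0933 0 0 0" --pt "0.052 0 0.1467 0 0 0" --pt "0.052 0 0.1867 0 0 0" --pt "0.052 0 0.2093 0 0 0" --pt "0.052 0 0.216 0 0 0" --pt "0.052 0 0.216 0 0 0"

```text
time_s: 12.35
eef_pos: [0.4762, 0.2883, 0.0335]
ee_rot: [[0.287, 0.958, 0.001], [0.958, -0.287, 0.0], [0.0, 0.0, -1.0]]
force: [-0.2, -0.0, 1.0]
grip_width: 1.0
grasp_force: 0.0
```

jog_arm --pt "0 0 0 0 0 0" --pt "0 0 0 0 0 0" --pt "0 0 0 0 0 0" --pt "0 0 0 0 0 0" --pt "0 0 0 0 0 0" --pt "0 0 0 0 0 0" --pt "0 0 0 0 0 0" --pt "0 0 0 0 0 0" --hand -1 --newtons 70

```text
time_s: 13.35
eef_pos: [0.4769, 0.2883, 0.0348]
ee_rot: [[0.288, 0.958, 0.002], [0.958, -0.288, 0.001], [0.002, 0.002, -1.0]]
force: [-0.5, 0.5, 5.6]
grip_width: 0.497
grasp_force: 72.2
```

Converted, -22 cm / 75 = -0.2933, -19.5 cm / 75 = -0.26.

jog_arm --pt "0 0 -0.004 0 0 0" --pt "0 0 -0.016 0 0 0" --pt "0 0 -0.04 0 0 0" --pt "0 0 -0.08 0 0 0" --pt "0 0 -0.1333 0 0 0" --pt "0 0 -0.2 0 0 0" --pt "0 0 -0.26 0 0 0" --pt "0 0 -0.2933 0 0 0"

```text
time_s: 14.35
eef_pos: [0.4768, 0.2883, 0.258]
ee_rot: [[0.287, 0.958, 0.005], [0.958, -0.287, 0.003], [0.004, 0.004, -1.0]]
force: [-0.3, 0.1, -2.1]
grip_width: 0.494
grasp_force: 71.3
```

```bash
python3 - <<'E'
from h import *
s=bot.read_state(); p,P=cloud("wrist"); cv2.imwrite("pics/w6.png",p); print(s["grip_width"],s["grasp_force"],s["eef_pos"])
L=(P-s["eef_pos"])@np.array(s["ee_rot"]); 
k=(L[...,2]>-.05)&(L[...,2]<.03)&(abs(L[...,1])<.018)&(abs(L[...,0])<.08)
Q=L[k]
for x in np.arange(-.07,.03,.006):
    z=Q[(Q[:,0]>=x)&(Q[:,0]<x+.006),2]*1000; print(int(x*1e3),len(z),np.percentile(z,[5,50]).round(1) if len(z) else 0,end="; ")
# camera head again
Q=P.reshape(-1,3); Q=Q[(abs(Q[:,0]-.62)<.09)&(abs(Q[:,1]-.07)<.09)&(Q[:,2]>.006)&(Q[:,2]<.12)]; print("\ncam pts",len(Q))
E
```

```text
0.49404348785590535 71.33303862065077 [0.47677266 0.28825704 0.25803425]
-70 0 0; -64 0 0; -57 0 0; -51 0 0; -45 70 [-6.1 -5.2]; -39 605 [-13.9  -6.2]; -33 1731 [-11.9  -6.7]; -27 2115 [-5.6  1.2]; -21 760 [-6.1  4.4]; -15 504 [-6.1  0.8]; -9 266 [-6.4 -5.5]; -3 982 [-6.4 -5.5]; 2 1242 [-6.4 -5.5]; 8 1381 [-6.4 -5.5]; 14 3441 [-5.   6.6]; 20 0 0; 26 0 0; 
cam pts 4809
```

View pics/w6.png

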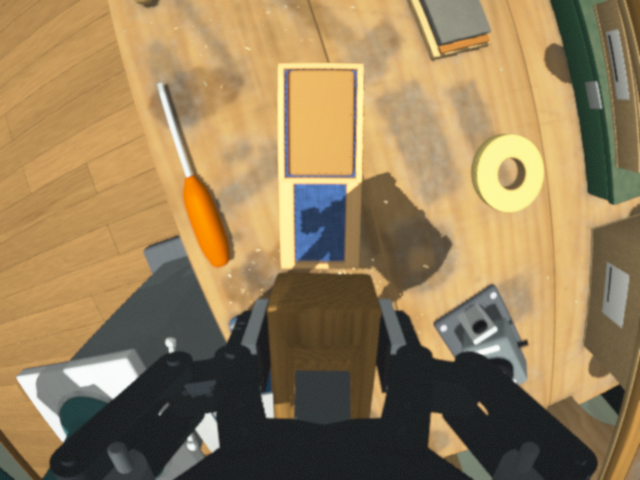

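The plane is held level, its top 5.7 mm behind the TCP, and the plane's y axis lies along tool x. Next I triangulate the lens from the views taken so far.

```bash
cat > lens.py <<'E'
from h import *
def ray(n,u,v,p=None,R=None):
    m=viewer.camera_model(n); f=240/np.tan(np.radians(m["vfov"])/2); d=np.array([(u-m["cx"])/f,(v-m["cy"])/f])
    if n=="wrist":
        r=np.hypot(*d); d=d*np.tan(r)/r; M=np.array(m["mount"]); o=p+R@M[:3,3]; A=R@M[:3,:3]
    else: o=np.array(m["position"]); A=np.array(m["orientation"])
    return o,A@np.r_[d,1]
def at(o,d,z): return (o+d*(z-o[2])/d[2]).round(4)
R=down(27.7)
rs=[ray("top",343.8,217.0),ray("scene",367,264),ray("wrist",540.5,111.5,np.array([.5192,-.0928,.1999]),R),ray("wrist",519.5,103,np.array([.5200,-.0978,.2320]),R)]
for r in rs: print(at(*r,.087))
A=0;b=0
for o,d in rs:
    d=d/np.linalg.norm(d); N=np.eye(3)-np.outer(d,d); A=A+N; b=b+N@o
print("ls",np.linalg.solve(A,b))
# foot screws/corners in top view at z=.012 (crop px -> full)
C=[at(*ray("top",180+x/2.9,180+y/2.9),.012) for x,y in((393,88),(510,45),(541,137),(430,180))]; C=np.array(C)[:,:2]; print(C.tolist())
for i,j in((0,1),(3,2)): d=C[i]-C[j]; print("yaw",np.degrees(np.arctan2(-d[0],d[1])),np.linalg.norm(d))
for i,j in((0,3),(1,2)): d=C[i]-C[j]; print("yaw",np.degrees(np.arctan2(d[1],d[0])),np.linalg.norm(d))
print(C.mean(0))
E
python3 lens.py
```

```text
[0.6103 0.0686 0.087 ]
[0.6093 0.0619 0.087 ]
[0.6106 0.0669 0.087 ]
[0.6083 0.0678 0.087 ]
ls [0.61207746 0.06839434 0.08228703]
[[0.6436, 0.137], [0.6805, 0.0335], [0.5979, 0.0085], [0.5615, 0.106]]
yaw 19.622256138650858 0.10988111757713426
yaw 20.472279519741917 0.10407309931005226
yaw 20.6859500719073 0.0877576777267949
yaw 16.839144860433905 0.0863004055610401
[0.620875 0.07125 ]
```

```bash
cat > fin.py <<'E'
from h import *
a=np.radians(19); t=np.radians(25); h=np.array([np.cos(a),np.sin(a),0]); k=np.array([0,0,1.])
hz=-np.sin(t)*h+np.cos(t)*k; hx=np.cos(t)*h+np.sin(t)*k; hy=np.cross(hz,hx)
vp=np.array([.6095,.0675,.087])+.1*hz; R=np.stack([hy,hx,-hz],1)
p=vp-R@np.array([-.0205,0,.0305])
if __name__=="__main__":
    print(vp,p,np.linalg.det(R)); go(R,p)
E
python3 fin.py
```

```text
[0.56954066 0.0537409  0.17763078] [0.55067891 0.0689275  0.20527317] 1.0000000000000002
 shift cm [-19.02  13.25   5.54] turn [-23.7   7.5 -35.2]
```

Converted, -17.3 cm / 75 = -0.2307, -7.5 cm / 75 = -0.1, -32 degrees / 180 = -0.1778.

jog_arm --pt "-0.0067 0.004 0 -0.0028 0.0011 -0.0056" --pt "-0.0267 0.0187 0 -0.0111 0.0039 -0.0222" --pt "-0.06 0.04 0 -0.0278 0.0083 -0.0444" --pt "-0.1 0.0693 0 -0.0444 0.0144 -0.0722" --pt "-0.14 0.0973 0.004 -0.0667 0.0211 -0.1" --pt "-0.18 0.1253 0.0133 -0.0889 0.0278 -0.1333" --pt "-0.2093 0.1467 0.0267 -0.1056 0.0333 -0.1556" --pt "-0.2307 0.16 0.04 -0.1194 0.0378 -0.1778"

```text
time_s: 15.4
eef_pos: [0.539, 0.0858, 0.2201]
ee_rot: [[-0.274, 0.892, 0.359], [0.962, 0.251, 0.11], [0.008, 0.376, -0.927]]
force: [0.1, 0.5, -1.8]
grip_width: 0.502
grasp_force: 71.4
```

```bash
python3 fin.py
```

```text
[0.56954066 0.0537409  0.17763078] [0.55067891 0.0689275  0.20527317] 1.0000000000000002
 shift cm [-1.96  0.06  1.61] turn [-2.9  0.8 -3. ]
```

Converted, -1.9 cm / 75 = -0.0253, -1.8 cm / 75 = -0.024, -2.9 degrees / 180 = -0.0161.

jog_arm --pt "-0.0093 0 0.0067 -0.0056 0.0017 -0.0056" --pt "-0.0173 0 0.0147 -0.0111 0.0033 -0.0111" --pt "-0.024 0 0.0187 -0.0144 0.0044 -0.015" --pt "-0.0253 0.0013 0.0213 -0.0161 0.0044 -0.0167" --pt "-0.0253 0.0013 0.0213 -0.0161 0.0044 -0.0167" --pt "-0.0253 0.0013 0.0213 -0.0161 0.0044 -0.0167" --pt "-0.0253 0.0013 0.0213 -0.0161 0.0044 -0.0167" --pt "-0.0253 0.0013 0.0213 -0.0161 0.0044 -0.0167"

```text
time_s: 16.4
eef_pos: [0.5529, 0.0714, 0.2089]
ee_rot: [[-0.324, 0.856, 0.402], [0.946, 0.293, 0.138], [0.0, 0.425, -0.905]]
force: [0.5, -0.1, -2.7]
grip_width: 0.501
grasp_force: 71.4
```

```bash
python3 fin.py; python3 - <<'E'
from h import *
s=bot.read_state(); w,P=cloud("wrist"); p,_=cloud("top"); q,S=cloud("scene"); R=np.array(s["ee_rot"])
L=(P-s["eef_pos"])@R; k=(L[...,2]>-.012)&(L[...,2]<.0)&(abs(L[...,1])<.018)&(L[...,0]>-.015)&(L[...,0]<.03)
Q=L[k]; print("top z",np.median(Q[:,2]),"front end",np.percentile(Q[:,0],[90,99]),np.linalg.lstsq(np.c_[Q[:,:2],np.ones(len(Q))],Q[:,2],rcond=None)[0],s["grip_width"])
im=np.hstack([cv2.resize(q[170:370,240:440],(400,400)),cv2.resize(p[160:310,260:410],(400,400))]); cv2.imwrite("pics/fin.png",im)
E
```

```text
[0.56954066 0.0537409  0.17763078] [0.55067891 0.0689275  0.20527317] 1.0000000000000002
 shift cm [-0.16 -0.42  0.21] turn [ 0.2  0.  -0.1]
top z -0.005075048928701909 front end [0.01468105 0.0156478 ] [ 0.06650952  0.00325258 -0.00516426] 0.5007359774542142
```

View pics/fin.png

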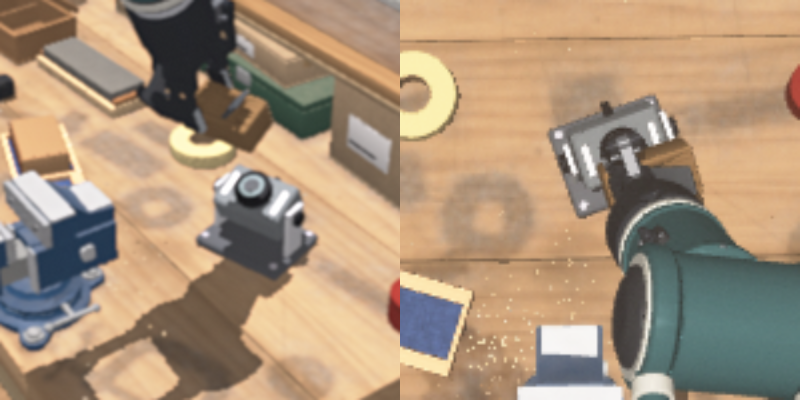

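The scene and top views show the plane held above the lens, clear of the camera. I'll check for slip with a profile along the body and make the small final correction.

Converted, -0.4 cm / 75 = -0.0053, -0.2 cm / 75 = -0.0027.

jog_arm --pt "-0.0013 -0.0027 0.0013 0 0 0" --pt "-0.002 -0.0053 0.0027 0 0 0" --pt "-0.002 -0.0053 0.0027 0 0 0" --pt "-0.002 -0.0053 0.0027 0 0 0" --pt "-0.002 -0.0053 0.0027 0 0 0" --pt "-0.002 -0.0053 0.0027 0 0 0" --pt "-0.002 -0.0053 0.0027 0 0 0" --pt "-0.002 -0.0053 0.0027 0 0 0"

```text
time_s: 17.55
eef_pos: [0.5507, 0.069, 0.2052]
ee_rot: [[-0.324, 0.856, 0.402], [0.946, 0.293, 0.138], [0.001, 0.425, -0.905]]
force: [-0.6, -0.5, -2.0]
grip_width: 0.497
grasp_force: 71.4
```

```bash
python3 fin.py; python3 - <<'E'
from h import *
s=bot.read_state(); w,P=cloud("wrist"); cv2.imwrite("pics/w8.png",w); R=np.array(s["ee_rot"])
L=(P-s["eef_pos"])@R; k=(L[...,2]>-.04)&(L[...,2]<.035)&(abs(L[...,1])<.018)&(abs(L[...,0])<.08); Q=L[k]
for x in np.arange(-.06,.03,.005):
    z=Q[(Q[:,0]>=x)&(Q[:,0]<x+.005),2]*1000; print(int(x*1e3),len(z),np.percentile(z,[5,50,95]).round(1) if len(z) else 0,end="; ")
T=P.reshape(-1,3); c=np.array([.5002,.3676]);k=(T[:,2]>.03)&(T[:,2]<.045)&(np.linalg.norm(T[:,:2]-c,axis=1)<.07);print("\nblock",k.sum(),np.nanmean(T[k],0)); print(s["joint_vel"],s["moment"],s["force"])
E
```

```text
[0.56954066 0.0537409  0.17763078] [0.55067891 0.0689275  0.20527317] 1.0000000000000002
 shift cm [-0.    0.   -0.01] turn [ 0.2  0.  -0.1]
-60 0 0; -55 0 0; -50 0 0; -45 103 [-5.9 -5.  -2.5]; -40 473 [-13.7  -5.6   2.7]; -35 1310 [-12.4  -8.2   6.7]; -30 1899 [-6.  -0.9 17.1]; -25 1133 [-5.6  2.8 16.1]; -20 536 [-5.8  9.9 13.2]; -15 357 [-6.  -4.3  9.6]; -10 220 [-6.  -5.2 -2.4]; -5 741 [-6.1 -5.2 -4.3]; 0 991 [-6.  -5.2 -4.3]; 4 1082 [-6.1 -5.2 -4.3]; 9 2241 [-5.8 -3.8 24.4]; 14 1993 [-2.8  8.7 24.8]; 19 0 0; 24 0 0; 
block 0 [nan nan nan]
[-0.00054785 -0.00114498 -0.00017291  0.00023043 -0.00016325  0.00092681] [-0.06106527  0.23728478 -0.00632579] [-0.56568471 -0.47238116 -1.96704625]<stdin>:6: RuntimeWarning: Mean of empty slice
```

View pics/w8.png

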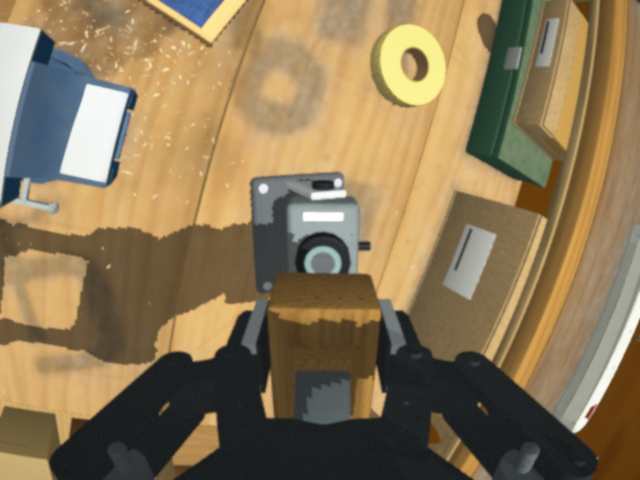

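The plane is flat and hasn't slipped (top at −5.2 mm all along the body). The lens at (323,258) is in the same column as the plane's midline, and the head lies parallel to the plane. Everything is still, so I'm handing in.

```bash
python3 -c "
from h import *
print(job.hand_in())"
```

```text
the job is handed in; nothing more can be done
None
```

The sanding block lies flat in its tray compartment, about 2 mm off centre by my measurement. The plane is held still about 10 cm in front of the lens, sole facing it. The job is handed in at about 18 s; the hand-in call returned no verdict.

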